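Unclamp a chocolate plinth onto the cake stand

TASK

The chocolate plinth glued up in the leaning decorating clamp has set: slide the clamp's jaw fully open by its handle, then lift the plinth out and stand it upright in the middle of the white cake stand. Set it down rather than dropping it, leave the jaw open, and do not disturb the cup, the dome pastry or the spoon.

Things in the scene. Friction and masses are not known exactly. Their poses are not given: they have to be found in the camera images.
- clamp: Fixed steel clamp, turned only about its vertical z. Origin: on the table under the held plinth's middle. Bed 110 x 270 mm, y -83 to 187, 65 mm above the origin, tilted 30 degrees to face away from the robot: normal (0.5,0,0.866), downhill (0.866,0,-0.5) in its frame. Fixed jaw y -81 to -63, 45 mm high; sliding jaw on +y. Lip 10 mm high, 6 thick, 32 mm downhill of the middle stops the plinth.
- jaw (a joint): How far the sliding jaw is open (m): 0 to 0.004 at the start, 0.055 fully open at its stop. Slides level along the clamp's +y, stays where left; friction about 5 N, light damping. Its block (80 mm wide, 24 mm high above the bed) has a hook 12 mm thick reaching up to 10 mm over the plinth's foot plate when closed, so that it must be opened first.
- jaw_grip (a point): Grip point in the upright steel handle bar of the sliding jaw; moves with it. Axes: z the bed's normal, x downhill, y the opening direction. Bar 14 mm thick (x), 30 mm long (y), 42 mm tall (z) above the jaw's block; the point is on its centre line, 14 mm below its top, 28 mm above the block. Its near end is 32 mm or more from the plinth's block.
- plinth: Loose chocolate plinth, about 0.2 to 0.4 kg. Foot plate 64 (x) x 124 (y) x 10 mm; on it a block 40 (x) x 100 (y) mm, striped, from 10 to 60 mm above the underside; three cream rosettes on top, the middle one up to 82 mm. Origin: centre of the underside, z up through the block. It starts on the clamp's bed: z the bed's normal, x downhill, y the opening direction.
- cake_stand: White ceramic footed cake stand, fixed. Round plate 250 mm in diameter, flat top 90 mm above the table, on a stem. Origin at the table under its centre.
- stand_top (a point): Centre of the cake stand's flat top surface, 90 mm above the table.
- cup: Black cup fixed on its black saucer, bystander. Saucer 136 mm across, cup 84 mm across, 71 mm high. Origin: centre of the underside.
- dome_pastry: Orange dome pastry with a biscuit and cream swirl on a gold tray 104 mm across, 68 mm high, bystander. Origin: centre of the underside.
- spoon: Steel spoon lying on the table, bystander. Origin: underside, about the middle; its x axis runs along it.
There are look-alikes about, which are no part of the job. There is more than one size of the plinth; the job needs the middle-sized.

How it is judged:
By the outcome, as a careful person would: the job done as asked, in the order asked, and still so for the second after the job is handed in, with the robot touching nothing.
It also fails if it takes over 59 s, if anything falls off the work surface, if the arm or the gripper's body presses on something with over 40 N, if the wrist force passes 120 N, or if a joint passes its speed limit or range.

ROBOT

A 6-joint arm with a two-finger parallel gripper is mounted at the origin on the work surface. World frame = base frame: x ahead of the robot, y to its left, z up, the work surface at z = 0. Lengths are in m, angles in rad, forces in N, time in s.
With the tool pointing down it reaches from about 0.325 to 0.9 m from the base axis. Payload 6.1 kg.
Tool frame: the origin (TCP) lies midway between the tips of the shut fingers; the grasp point (between the pads) lies 19 mm behind it; z points along the fingers, y is the line along which they close (so a half turn about z gives the same grasp; the last joint's range is limited). The gripper opens to 85 mm and grips with 20 to 120 N. Pads are 22 mm wide; open, the fingers measure 114 mm over their backs; the gripper's body (76 mm by 85 mm) begins 54 mm behind the grasp point. The pads swing forward as they close: fully open they stand 13 mm farther back than shut.
Start: joints at [-1.29, 0.22, 1.526, -0, 1.395, -0.126], TCP at [0.247, -0.574, 0.231] pointing down, gripper open.
Joint ranges: [-2.98, 2.98], [-0.91, 2.08], [0.09, 2.57], [-1.24, 4.39], [0.2, 2.65], [-2.68, 2.68]. Speed limits (rad/s): [2.57, 2.57, 3.01, 3.14, 3.14, 3.14].

INTERFACE

Orientations are given as [roll, pitch, yaw] about the fixed x, y, z axes, in that order (R = Rz(yaw) Ry(pitch) Rx(roll)).
In Python, from plant import movep, move_l, set_joints, gripper_to, hold, inverse_kinematics, observe, get_image, get_calibration, Unreachable, job_done gives the robot as it stands. Calls block until the motion is done:
- movep(position, orientation): joint-space move of the TCP to a pose.
- move_l(position, feed=0.15, rotation=None, max_force=None): straight line of the TCP; rotation=None keeps the orientation; feed is the mean speed in m/s. With max_force (N) it stops when the force on the tool has changed by that much, and returns True; else False.
- set_joints(angles): joint-space move.
- gripper_to(opening, f_grip=None): finger opening in m; f_grip is the grip in N (None keeps the last); returns when the fingers have stopped.
- hold(seconds).
- inverse_kinematics(position, orientation): joint angles nearest the present ones, or None.
- observe(): the state.
- get_image(name): name is "scene" or "side" or "wrist"; returns (picture, depth): 400x640x3 uint8, red, green, blue; 400x640 float32, m along the optical axis (not along the pixel's ray), 0 where there is no reading.
- get_calibration(name): a dict with "intrinsics" (3x3 intrinsics, pixels), "world_from_camera" (4x4, takes a point from camera to world coordinates). Camera axes: x right, y down, z forward; pixel columns grow to the right and rows downward; lengths in m; the calibration is good to about 2 mm. A picture is of the moment at which its call begins: read the wrist's pose just before it. get_calibration takes no time and is no camera call; for the wrist camera it gives the pose at the moment of the call.
A pose or a line that the arm cannot do raises Unreachable and nothing moves.
- job_done(): hands the job in; it is judged then, once.
The state is a dict: "time_s": time; "q": joint angles; "joint_velocities": joint speeds; "joint_torque": joint torques, N m; "eef_pos": TCP position; "tcp_rot": TCP orientation; "ft_force": force on the tool from outside, world axes, zero at the start; "torque": the same for the moment, N m; "opening": finger opening in m; "grasp_force": force on a finger pad.
Only numpy, scipy, OpenCV 4.12 (cv2) and the standard library are available. Lean on these libraries where they do the work, as an engineer would, in place of code of your own. Each camera call takes 0.05 s, during which the arm holds its last target. There are 200 camera calls.

## Working session

There is one attempt and no reset: what is moved stays moved. The work goes in short steps, each a Python script; the robot and the scene stay as the last script left them, time stands still between calls to the robot, and variables do not carry over. Pictures are saved under pics/ and viewed, at most 10 in all, crops included, and the job is handed in when it is done.

```bash
ls; mkdir -p pics
python3 - <<'E'
from plant import *
import cv2,numpy as np
for n in("scene","side"):
    p,d=get_image(n); cv2.imwrite(f"pics/{n}0.png",p[:,:,::-1]); np.save(f"pics/{n}0.npy",d)
    c=get_calibration(n); print(n,np.round(c["intrinsics"],1).tolist(),np.round(c["world_from_camera"],3).tolist())
print(observe()["time_s"])
E
```

```text
pics
scene [[394.4, 0.0, 321.6], [0.0, 394.4, 200.3], [0.0, 0.0, 1.0]] [[0.333, 0.78, -0.529, 1.14], [0.943, -0.267, 0.2, -0.176], [0.015, -0.566, -0.824, 1.053], [0.0, 0.0, 0.0, 1.0]]
side [[479.7, 0.0, 320.0], [0.0, 479.7, 198.5], [0.0, 0.0, 1.0]] [[-0.993, -0.064, 0.096, 0.388], [-0.116, 0.593, -0.797, 1.135], [-0.006, -0.803, -0.596, 0.884], [0.0, 0.0, 0.0, 1.0]]
0.1
```

View pics/scene0.png

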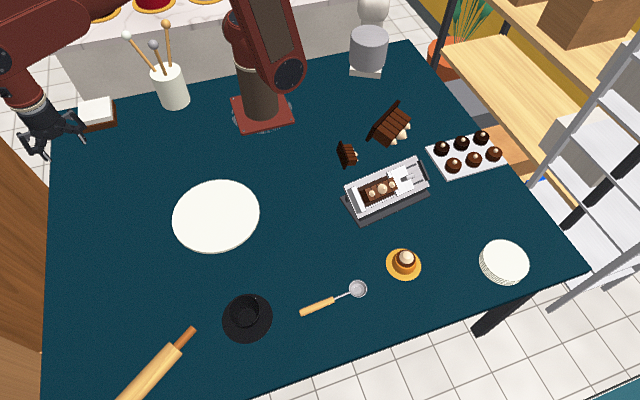

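View pics/side0.png

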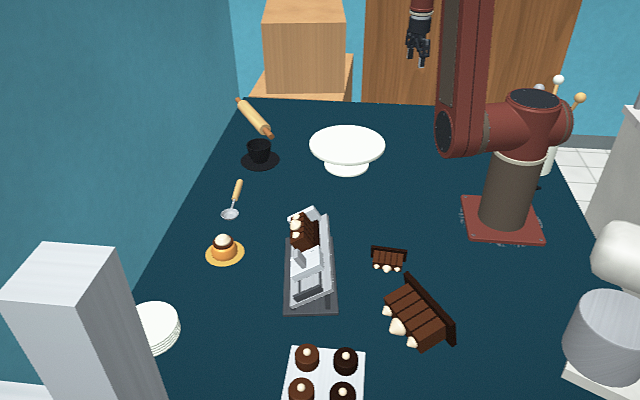

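The clamp, with the middle plinth, is at scene (385,190) and side (308,255). The stand is at scene (216,216). The big and small look-alike plinths lie at scene (390,125) and (346,155). Next I'll enlarge both clamp views.

```bash
cat > h.py <<'E'
import numpy as np,cv2
from plant import *
def world(n,d,pts,c=None):
    c=c or get_calibration(n);K=c["intrinsics"];T=np.array(c["world_from_camera"])
    out=[]
    for u,v in pts:
        z=d[int(round(v)),int(round(u))]; p=np.linalg.inv(K)@[u,v,1]*z
        out.append(T[:3,:3]@p+T[:3,3])
    return np.array(out)
def cloud(n,d,c=None):
    c=c or get_calibration(n);K=c["intrinsics"];T=np.array(c["world_from_camera"])
    v,u=np.mgrid[:400,:640]; p=np.stack([(u-K[0][2])/K[0][0]*d,(v-K[1][2])/K[1][1]*d,d],-1)
    return p@T[:3,:3].T+T[:3,3]
E
python3 - <<'E'
from h import *
a=cv2.imread("pics/scene0.png")[145:230,335:440]; b=cv2.imread("pics/side0.png")[195:320,270:350]
a=cv2.resize(a,None,fx=4.5,fy=4.5,interpolation=cv2.INTER_CUBIC)
b=cv2.resize(b,None,fx=4,fy=4,interpolation=cv2.INTER_CUBIC)
o=np.zeros((500,793,3),np.uint8);o[:a.shape[0],:a.shape[1]]=a;o[:b.shape[0],473:473+b.shape[1]]=b
cv2.imwrite("pics/crop.png",o)
d=np.load("pics/scene0.npy");P=cloud("scene",d);im=cv2.imread("pics/scene0.png")
# stand
m=(np.abs(P[...,2]-.09)<.008)&(im.min(-1)>150);m[:,:160]=0;m[:,275:]=0
q=P[m][:,:2].astype(np.float32);print("stand",cv2.minEnclosingCircle(q),len(q),P[m][:,2].mean())
# clamp bed plane
Q=P[145:230,335:440].reshape(-1,3);Q=Q[Q[:,2]>.02]
print(Q.min(0),Q.max(0))
for n,pts in(("cup",(246,310)),("dome",(404,262)),("spoon",(340,297)),("small",(346,155)),("big",(390,125))):print(n,world("scene",d,[pts]).round(3))
E
```

```text
stand ((0.2184145748615265, -0.25080519914627075), 0.37293741106987) 5077 0.09025459886600364
[ 0.28355062 -0.17641912  0.02006034] [1.14040237 0.52962404 1.05269943]
cup [[ 0.743 -0.235  0.012]]
dome [[0.769 0.214 0.054]]
spoon [[0.791 0.017 0.012]]
small [[0.348 0.206 0.049]]
big [[0.281 0.397 0.065]]
```

View pics/crop.png

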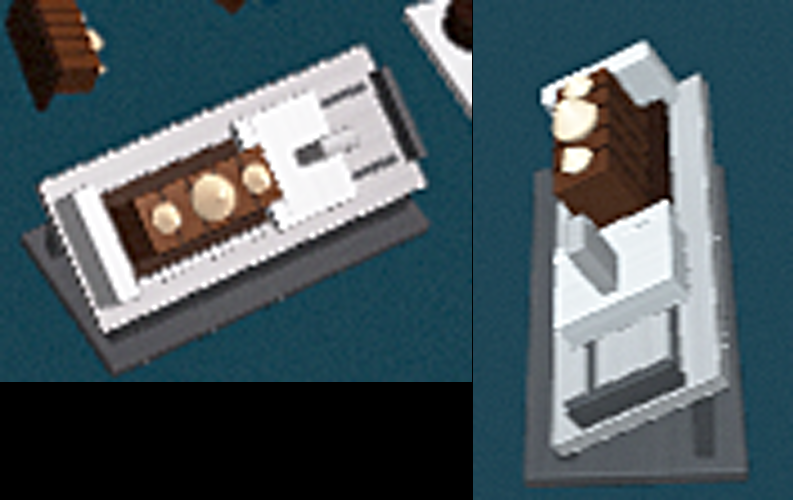

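The crops show the bed corners (scene crop (40,183), (363,45), (425,187), (105,332)), the middle rosette (212,197) and the handle bar at about (328,148). I'll fit x, y and yaw to these by reprojection.

```bash
cat > fit.py <<'E'
from h import *
from scipy.optimize import least_squares
def frame(x,y,yaw):
    c,s=np.cos(yaw),np.sin(yaw);Rz=np.array([[c,-s,0],[s,c,0],[0,0,1]])
    B=np.array([[.866,0,.5],[0,1,0],[-.5,0,.866]])  # bed axes cols: downhill,y,normal
    return Rz@B,np.array([x,y,.065])
def proj(n,X,c=None):
    c=c or get_calibration(n);T=np.linalg.inv(c["world_from_camera"]);p=X@T[:3,:3].T+T[:3,3];p=p@np.array(c["intrinsics"]).T
    return p[:,:2]/p[:,2:]
E
python3 - <<'E'
from fit import *
L=np.array([[-.055,-.083,0],[-.055,.187,0],[.055,.187,0],[.055,-.083,0],[0,0,.080]])
px=np.array([[40,183],[363,45],[425,187],[105,332],[212,195]])/4.5+[335,145]-.4
def f(p):
    R,o=frame(*p);return (proj("scene",L@R.T+o)-px).ravel()
d=np.load("pics/scene0.npy");P=cloud("scene",d);im=cv2.imread("pics/scene0.png")
best=min((least_squares(f,[.5,.2,y]) for y in(-2,-1,0,1,2)),key=lambda r:r.cost);print(best.x,best.fun.round(1))
R,o=frame(*best.x)
Q=(P[145:230,335:440].reshape(-1,3)-o)@R
near=Q[(abs(Q[:,0])<.06)&(Q[:,1]>-.1)&(Q[:,1]<.2)&(Q[:,2]>-.01)]
b=near[(abs(near[:,2])<.006)];print("bed",len(b),b.min(0).round(3),b.max(0).round(3),np.median(b[:,2]).round(4),"slope",np.polyfit(b[:,0],b[:,2],1).round(3))
h=near[(near[:,1]>.07)&(near[:,2]>.032)];print("handle",len(h),h.min(0).round(3),h.max(0).round(3))
j=near[(near[:,1]>.055)&(near[:,2]>.018)&(near[:,2]<.03)];print("jaw",len(j),j.min(0).round(3),j.max(0).round(3))
t=near[(near[:,2]>.05)&(near[:,1]>-.06)];print("plinth",len(t),t.min(0).round(3),t.max(0).round(3))
k=near[(near[:,2]>.055)&(near[:,2]<.064)&(near[:,1]>-.06)];print("blocktop",k.min(0),k.max(0))
m=(abs(P[...,2]-.09)<.008)&(im.min(-1)>150);n,lab,st,ce=cv2.connectedComponentsWithStats(m.astype(np.uint8));i=lab[216,216]
q=P[lab==i][:,:2].astype(np.float32);print("stand",cv2.minEnclosingCircle(q),q.mean(0))
E
```

```text
[0.52730157 0.22400511 0.14578728] [-0.9  0.   0.2 -0.   0.1 -0.3 -0.9  0.2  1.5 -0.1]
bed 1230 [-0.055 -0.084 -0.006] [0.058 0.188 0.006] 0.0005 slope [-0.002  0.   ]
handle 66 [-0.007  0.084  0.034] [0.007 0.115 0.071]
jaw 452 [-0.039  0.056  0.018] [0.04  0.187 0.03 ]
plinth 492 [-0.019 -0.05   0.05 ] [0.021 0.115 0.086]
blocktop [-0.0192246  -0.05018272  0.05516668] [0.02064978 0.11515908 0.06399322]
stand ((0.4661727249622345, -0.24813212454319), 0.12536343932151794) [ 0.47353303 -0.24937223]
```

The fit is consistent: the bed residual is under 1 mm, and the handle spans y 84–115 mm centred on x=0. The stand's radius comes out at 125.4 mm, as it should. Next I'll check reachability and open the jaw.

```bash
cat >> fit.py <<'E'
from scipy.spatial.transform import Rotation as Ro
R,o=frame(.5273,.2240,.1458); d_,y_,n_=R.T
d_,y_,n_=R[:,0],R[:,1],R[:,2]
def W(a,b,c): return o+R@np.array([a,b,c])
def rpy(s,z=-n_,y=d_):
    Y=s*y; return Ro.from_matrix(np.c_[np.cross(Y,z),Y,z]).as_euler("xyz")
E
python3 - <<'E'
from fit import *
h=np.array([np.cos(.1458),np.sin(.1458),0]);dn=np.array([0,0,-1.])
ST=np.array([.466,-.248,0])
for s in(1,-1):
    print(s)
    for nm,p,e in(("hover",W(0,.0995,.15),rpy(s)),("grip",W(0,.0995,.033),rpy(s)),("open",W(0,.16,.033),rpy(s)),("plh",W(0,0,.2),rpy(s)),("pl",W(0,0,.018),rpy(s)),
        ("st",ST+[0,0,.25],rpy(s,dn,h)),("st2",ST+[0,0,.108],rpy(s,dn,h))):
        q=inverse_kinematics(p,e);print(nm,p.round(3),None if q is None else np.round(q,2))
E
```

```text
1
hover [0.587 0.333 0.195] [0.35 0.79 0.9  0.11 1.96 0.22]
grip [0.529 0.325 0.094] [0.36 0.73 1.18 0.11 1.74 0.21]
open [0.52  0.385 0.094] [0.44 0.78 1.1  0.15 1.76 0.28]
plh [0.626 0.239 0.238] [0.23 0.77 0.85 0.05 2.04 0.09]
pl [0.536 0.225 0.081] [0.24 0.67 1.3  0.05 1.69 0.08]
st [ 0.466 -0.248  0.25 ] [-0.64 -0.03  1.76  0.    1.41 -0.78]
st2 [ 0.466 -0.248  0.108] [-0.64  0.12  1.89  0.    1.14 -0.78]
-1
hover [0.587 0.333 0.195] None
grip [0.529 0.325 0.094] None
open [0.52  0.385 0.094] None
plh [0.626 0.239 0.238] None
pl [0.536 0.225 0.081] None
st [ 0.466 -0.248  0.25 ] [-0.64 -0.03  1.76  0.    1.41  2.36]
st2 [ 0.466 -0.248  0.108] [-0.64  0.12  1.89  0.    1.14  2.36]
```

Run:
```python
from fit import *
T=lambda:round(observe()["time_s"],2)
e=rpy(1)
movep(W(0,.0995,.16),e);print(T())
move_l(W(0,.0995,.033),.1,max_force=15);print(T(),(R.T@(np.array(observe()["eef_pos"])-o)).round(4))
gripper_to(0.0,25);s=observe();print(T(),s["opening"],s["grasp_force"],np.round(s["ft_force"],1))
hit=move_l(W(0,.0995+.064,.033),.04,max_force=20)
s=observe();print(T(),hit,(R.T@(np.array(s["eef_pos"])-o)).round(4),np.round(s["ft_force"],1),s["opening"])
p,d=get_image("scene");np.save("pics/s1.npy",d);cv2.imwrite("pics/s1.png",cv2.resize(p[130:240,320:450,::-1],None,fx=5,fy=5))
P=cloud("scene",d);Q=((P[145:230,335:460].reshape(-1,3)-o)@R)
j=Q[(abs(Q[:,0])>.022)&(abs(Q[:,0])<.038)&(Q[:,1]>.03)&(Q[:,1]<.2)&(Q[:,2]>.021)&(Q[:,2]<.028)];print("jaw",len(j),np.percentile(j[:,1],[0,2,50,100]).round(3))
```

```text
3.51
4.92 [0.0003 0.0996 0.034 ]
5.58 0.013748300487789534 28.09033513069153 [ 2.4  1.4 -1.3]
6.8 True [0.0002 0.1505 0.033 ] [ 1.  -1.6  4. ] 0.013469204517223235
jaw 171 [0.106 0.107 0.137 0.173]
```

View pics/s1.png

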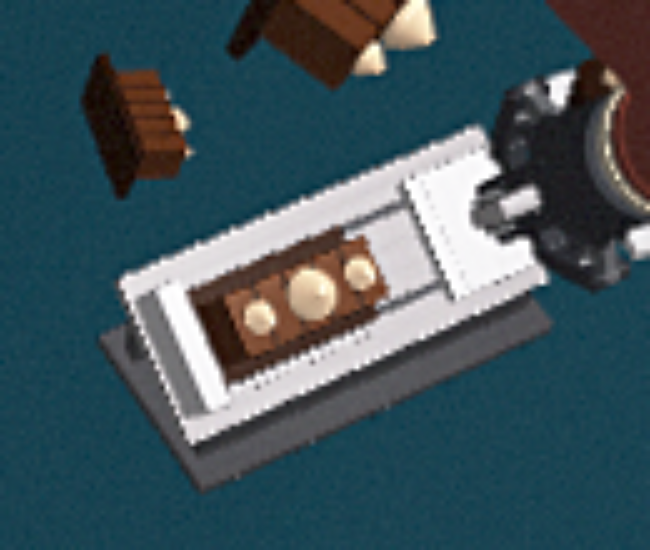

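The jaw moved 51 mm and the plinth's foot plate is clear of the hook; the force trip suggests it reached the stop. I'll push once more to confirm, then release and go for the plinth.

Run:
```python
from fit import *
loc=lambda:(R.T@(np.array(observe()["eef_pos"])-o)).round(4)
T=lambda:round(observe()["time_s"],2)
a=loc();hit=move_l(W(0,a[1]+.012,.033),.03,max_force=30);s=observe();print(T(),hit,loc(),np.round(s["ft_force"],1),s["opening"])
hold(.2);print(loc(),np.round(observe()["ft_force"],1))
gripper_to(.085);hold(.1)
a=loc();move_l(W(0,a[1],.16),.15)
p,d=get_image("scene")
P=cloud("scene",d);Q=((P[145:230,335:460].reshape(-1,3)-o)@R)
j=Q[(abs(Q[:,0])>.022)&(abs(Q[:,0])<.038)&(Q[:,1]>.03)&(Q[:,1]<.2)&(Q[:,2]>.021)&(Q[:,2]<.028)];print("jaw",len(j),np.percentile(j[:,1],[0,2,50,100]).round(3))
t=Q[(Q[:,2]>.057)&(Q[:,2]<.063)&(abs(Q[:,1])<.06)&(abs(Q[:,0])<.03)];print("blocktop",t.min(0).round(3),t.max(0).round(3))
print(T())
```

```text
7.17 True [1.000e-04 1.505e-01 3.300e-02] [ 0.8 -2.2  3.1] 0.013746181562845046
[1.000e-04 1.506e-01 3.300e-02] [ 0.3 -2.2  5.8]
jaw 183 [0.105 0.108 0.14  0.183]
blocktop [-0.019 -0.05   0.057] [0.021 0.051 0.063]
9.22
```

The jaw is at its stop and holds there. Now I'll grasp and lift the plinth.

Run:
```python
from fit import *
T=lambda:round(observe()["time_s"],2)
e=rpy(1)
movep(W(.001,.0,.18),e)
hit=move_l(W(.001,.0,.020),.12,max_force=12);s=observe();print(T(),hit,(R.T@(np.array(s["eef_pos"])-o)).round(4),np.round(s["ft_force"],1))
gripper_to(0.0,60);s=observe();print(T(),s["opening"],s["grasp_force"],np.round(s["ft_force"],1))
if not hit and .03<s["opening"]<.046:
    move_l(W(.001,0,.04),.05);s=observe();print(T(),s["opening"],np.round(s["ft_force"],1))
    move_l(W(.001,0,.2),.15)
    s=observe();print(T(),s["opening"],s["grasp_force"],np.round(s["ft_force"],1))
    p,_=get_image("scene");q,_=get_image("side")
    cv2.imwrite("pics/lift.png",np.hstack([cv2.resize(p[100:240,320:460,::-1],None,fx=2.8,fy=2.8),cv2.resize(q[120:320,220:420,::-1],(392,392))]))
```

```text
11.36 False [0.0013 0.     0.0211] [ 0.4 -1.   0. ]
11.84 0.039367147881809686 62.629019021987915 [2.4 0.5 1.8]
12.39 0.039662421979966354 [-0.1 -0.3 -3.5]
13.61 0.039467026251533845 62.02464938163757 [-0.   0.5 -2.4]
```

View pics/lift.png

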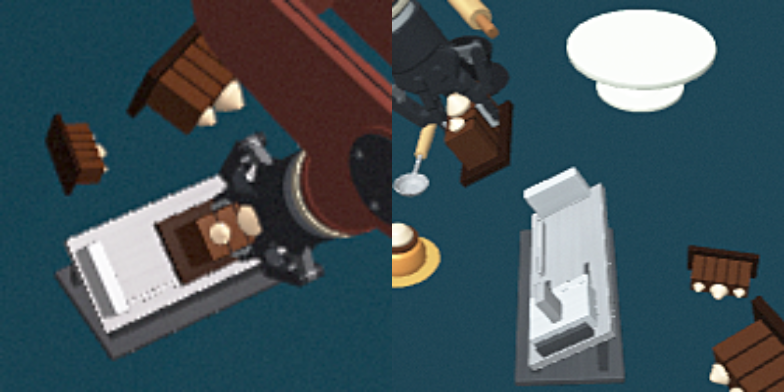

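The plinth is held square and about 2.5 N heavy, and the clamp and jaw are undisturbed. Next I'll carry it to the stand, upright.

Run:
```python
from fit import *
T=lambda:round(observe()["time_s"],2)
h=np.array([np.cos(.1458),np.sin(.1458),0]);dn=np.array([0,0,-1.]);ST=np.array([.466,-.248,0])
e=rpy(1,dn,h)
movep(ST+[0,0,.25],e);print(T(),observe()["opening"])
move_l(ST+[0,0,.135],.1)
hold(.3);p,d=get_image("scene");q,_=get_image("side")
print(np.round(observe()["ft_force"],1))
hit=move_l(ST+[0,0,.1085],.02,max_force=4);hold(.2);s=observe();print(T(),hit,np.round(s["eef_pos"],4),np.round(s["ft_force"],1),s["opening"])
q,_=get_image("side");p,_=get_image("scene")
cv2.imwrite("pics/place.png",np.hstack([cv2.resize(p[150:260,160:280,::-1],(392,360)),cv2.resize(q[60:190,280:420,::-1],(392,360))]))
```

```text
15.58 0.03953727059490245
[-0.5 -0.5 -2.2]
18.62 True [ 0.4659 -0.248   0.11  ] [0.2 0.7 4.4] 0.039341954896215774
```

View pics/place.png

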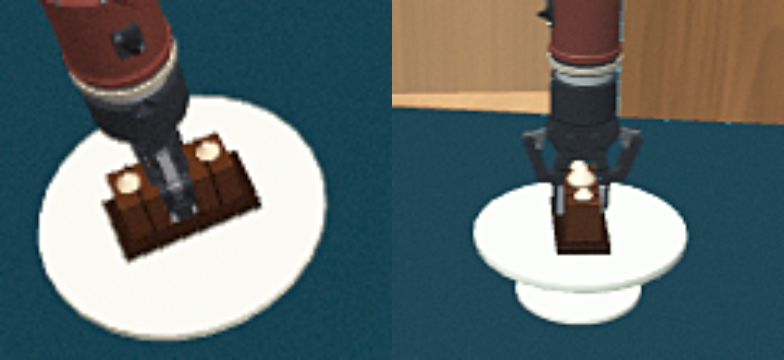

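Contact came at TCP z = 0.110, as expected, and the plinth sits flat in the middle. I'll release, retreat and check.

Run:
```python
from fit import *
gripper_to(.085);hold(.2)
move_l([.466,-.248,.30],.12);hold(.3)
movep([.40,-.52,.30],[np.pi,0,0]);hold(.3)
p,d=get_image("scene");P=cloud("scene",d);cv2.imwrite("pics/end.png",p[:,:,::-1])
m=(P[...,2]>.095)&(P[...,2]<.2)&(np.hypot(P[...,0]-.466,P[...,1]+.248)<.12)
f=P[m&(P[...,2]<.106)];t=P[m&(P[...,2]>.147)&(P[...,2]<.153)];print("top",len(t),t.min(0).round(3),t.max(0).round(3),cv2.minAreaRect(t[:,:2].astype(np.float32)), "max",P[m][:,2].max())
Q=((P[145:230,335:460].reshape(-1,3)-o)@R)
j=Q[(abs(Q[:,0])>.022)&(abs(Q[:,0])<.038)&(Q[:,1]>.03)&(Q[:,1]<.2)&(Q[:,2]>.021)&(Q[:,2]<.028)];print("jaw",np.percentile(j[:,1],[0,2]).round(3))
s=observe();print(s["time_s"],np.round(s["ft_force"],1))
```

```text
top 281 [ 0.441 -0.298  0.147] [ 0.493 -0.198  0.153] ((0.4673105478286743, -0.24684175848960876), (0.04208763688802719, 0.09967662394046783), 7.7245025634765625) max 0.17384360578840985
jaw [0.107 0.108]
23.0417 [ 0.1 -0.5  0.6]
```

View pics/end.png

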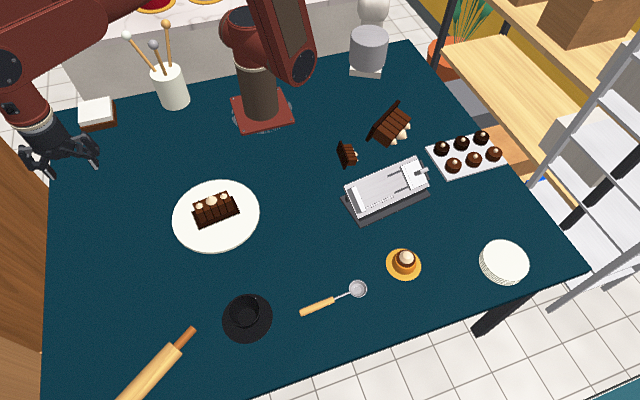

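The plinth stands upright at the stand's centre (scene (216,209)), about 2 mm off. The jaw is open, and the cup, spoon and dome pastry are where they were.

```bash
python3 -c "from plant import job_done;print(job_done())"
```

```text
the job is handed in; nothing more can be done
None
```

The job is handed in: the jaw is fully open at its stop, the plinth stands upright about 2 mm from the cake stand's centre, and the cup, dome pastry and spoon look undisturbed, at about 23 s of the 59 s limit.

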